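Check-weigh a set of curtain-pole knobs

TASK

Lift the blue scoop out of its wooden dock by the yellow bar across its top and stand it on the green cutting mat, keeping the four brass-coloured ball knobs inside. Let go, take it up again by its yellow handle, and pour all four knobs into the spring-hung pan of the check scale so that their weight alone drops the pan fully onto its stop. Then stand the empty scoop upright on the mat again and let go of it; do not disturb the two thread cones.

Things in the scene. Friction and masses are not known exactly. Their poses are not given: they have to be found in the camera images.
- scoop_mid (a point): Centre of the blue scoop's bowl, 27.5 mm above its flat underside. Bowl 90 x 90 mm, walls 55 mm high, open above and at the mouth. Axes: z up, +x towards the mouth, -x to the handle. Its floor rises 15 degrees to the mouth: level, the knobs lie at the back wall; tipped mouth-down clearly over 15 degrees they roll out (45 empties it). 0.15 kg or so, plus 0.22 kg of knobs. Starts in the dock.
- dock: Plywood dock, fixed, its floor 8 mm above the table; origin under the docked scoop's bowl, axes as the docked scoop's: mouth (+x) towards the robot's side of the table, give or take 20 degrees. Wooden cheeks 6 mm from each side of the handle and 10 mm higher than it keep fingers out there; the scoop lifts straight up.
- scoop_bar (a point): Centre of the scoop's yellow carrying bar, which lies across the bowl along the scoop's y: 12 mm square, about 80 mm clear between its uprights, centre 90 mm above the scoop's underside and 10 mm behind (-x of) the bowl's centre. Free height from the bar's centre down to the knobs about 34 mm. Axes as the scoop's.
- scoop_handle (a point): Point in the scoop's yellow handle, a bar 22 mm wide (y) and 20 mm high (z) that runs along the scoop's x from 45 mm to 140 mm behind the bowl's centre; this point is 90 mm behind the bowl's centre (45 mm behind the back wall), 42 mm above the underside. Axes as the scoop's.
- scoop_lip (a point): Middle of the scoop's pouring lip, the front edge of its sloping floor: 45 mm ahead (+x) of the bowl's centre, 31 mm above the underside. Axes as the scoop's.
- knob0_center (a point): Centre of a ball knob, a brass-coloured aluminium ball 34 mm in diameter, about 55 g. It starts in the scoop.
- knob1_center (a point): Centre of another such ball knob.
- knob2_center (a point): Centre of another such ball knob.
- knob3_center (a point): Centre of another such ball knob.
- pan_in (a point): Middle of the inner floor of the scale's round open aluminium pan, 79 mm above the table while up. 144 mm across at the floor, 164 mm at the rim, which is 36 mm above this point. +x points away from the scale's grey column, which stands 155 mm off on the robot's side of the pan, 60 mm wide, 165 mm high; nothing else stands round the pan. The scale is fixed.
- pan (a joint): How far the pan has dropped: 0 m up, 0.030 m resting on its stop. Spring 30 N/m; it begins to drop with about two knobs in it and reaches the stop only with all four.
- mat_top (a point): Centre of the upper face of the green cutting mat, fixed, 300 mm long (its x) by 220 mm wide (its y), 3 mm thick. Dock, mat and scale stand side by side, in any order.
- cone_black: Black thread cone, 60 mm across, 115 mm high, origin at the centre of its underside. Bystander.
- cone_red: Red thread cone, 60 mm across, 115 mm high, origin at the centre of its underside. Bystander.
Mind the look-alikes: they are no part of the job. Of the things shaped like the part that bears scoop_mid, the blue one is meant.

How it is judged (in metres and radians):
On the way, in this order (a step that is already met when the one before it is completed fails the run):
1. the scoop, lifted by its bar, is off the dock (height (world z) of scoop_mid above 0.055 m and distance between the grasp point and scoop_bar below 0.055 m), for 0.1 s.
2. the scoop stands on the mat with the four knobs in it and is let go (x of scoop_mid in the frame of mat_top between -0.15 and 0.15 m and y of scoop_mid in the frame of mat_top between -0.11 and 0.11 m and z of scoop_mid in the frame of mat_top between 0.02 and 0.034 m and angle between scoop_mid's own z axis and vertical below 0.12 rad and contact force between the fingers and scoop below 0.3 N and x of knob0_center in the frame of scoop_mid between -0.05 and 0.05 m and y of knob0_center in the frame of scoop_mid between -0.05 and 0.05 m and x of knob1_center in the frame of scoop_mid between -0.05 and 0.05 m and y of knob1_center in the frame of scoop_mid between -0.05 and 0.05 m and x of knob2_center in the frame of scoop_mid between -0.05 and 0.05 m and y of knob2_center in the frame of scoop_mid between -0.05 and 0.05 m and x of knob3_center in the frame of scoop_mid between -0.05 and 0.05 m and y of knob3_center in the frame of scoop_mid between -0.05 and 0.05 m), for 0.2 s.
3. the scoop is lifted again, now by its handle (height (world z) of scoop_mid above 0.07 m and distance between the grasp point and scoop_handle below 0.06 m), for 0.1 s.
4. all four knobs are in the pan and it is down on its stop (horizontal distance between each of knob0_center, knob1_center, knob2_center, knob3_center and pan_in below 0.075 m and z of knob0_center in the frame of pan_in between 0.005 and 0.06 m and z of knob1_center in the frame of pan_in between 0.005 and 0.06 m and z of knob2_center in the frame of pan_in between 0.005 and 0.06 m and z of knob3_center in the frame of pan_in between 0.005 and 0.06 m and value of joint pan above 0.028 m), for 0.3 s.
At the end, for the whole second after the job is handed in: All four knobs lie in the pan (centres within 75 mm of its axis and less than 60 mm above its floor), the pan is down on its stop (dropped more than 28 of 30 mm), and the scoop stands upright (within 7 degrees) and still on the mat with its bowl's centre over the mat, let go (all of step 4 and x of scoop_mid in the frame of mat_top between -0.15 and 0.15 m and y of scoop_mid in the frame of mat_top between -0.11 and 0.11 m and z of scoop_mid in the frame of mat_top between 0.02 and 0.034 m and angle between scoop_mid's own z axis and vertical below 0.12 rad and linear speed of scoop below 0.02 m/s and contact force between the fingers and scoop below 0.3 N); the robot touches nothing.
It fails at once if a thread cone is moved by more than 30 mm (distance of any of cone_black, cone_red from where it was at the start of the episode above 0.03 m).
It also fails if it takes over 72 s, if anything falls off the work surface, if the arm or the gripper's body presses on something with over 40 N, if the wrist force passes 120 N, or if a joint passes its speed limit or range.

ROBOT

A 7-joint arm with a two-finger parallel gripper is mounted at the origin on the work surface. World frame = base frame: x ahead of the robot, y to its left, z up, the work surface at z = 0. Lengths are in mm, angles in rad, forces in N, time in s.
With the tool pointing down it reaches from about 400 to 875 mm from the base axis. Payload 4.4 kg.
Tool frame: the origin (TCP) lies on the centre line of the jaws, within the pads' length; the fingertips stand 19 mm ahead of it and the grasp point (between the pads) is the TCP; z points along the fingers, y is the line along which they close (so a half turn about z gives the same grasp; the last joint's range is limited). The gripper opens to 85 mm and grips with 20 to 120 N. Pads are 22 mm wide; open, the fingers measure 114 mm over their backs; the gripper's body (76 mm by 85 mm) begins 54 mm behind the grasp point. The pads swing forward as they close: fully open they stand 13 mm farther back than shut.
Start: joints at [-0.066, 0.628, 0.038, 1.517, -0.027, 0.996, -0.02], TCP at [650.013, 0.026, 250.313] pointing down, gripper open.
Joint ranges: [-3.06, 3.06], [-0.37, 2.12], [-1.25, 1.32], [0.18, 2.47], [-1.1, 4.24], [0.23, 1.98], [-2.94, 2.94]. Speed limits (rad/s): [2.57, 2.57, 3.14, 3.14, 3.14, 3.14, 3.14].

INTERFACE

Orientations are given as [roll, pitch, yaw] about the fixed x, y, z axes, in that order (R = Rz(yaw) Ry(pitch) Rx(roll)).
In Python, from cell import ctrl, viewer, silhouettes gives the robot as it stands.
- The arm moves only by the shell command python3 -m creep 'ROWS'. ROWS is JSON, a list of rows, each an object with "jaw": the gripper command: -1 is shut, 1 is fully open, values between are in proportion; "xyz": the shift along the tool's x, y, z in mm, a list of three; "angular": the turn, a rotation vector about the tool's x, y, z in rad, a list of three. In form: [{"jaw": jaw, "xyz": [tx, ty, tz], "angular": [rx, ry, rz]}, ...]. A call has 1 to 12 rows; each row is the pose to reach, as a shift and turn from the pose commanded when the call began, along the tool's axes at that moment; what a row does not reach only later rows make up. A row lasts 1/8 s, in which the tool goes at most 62.5 mm and 10.7 degrees, less where a joint would pass 70% of its speed; a pose out of reach is approached as far as the arm can. A call with a gripper value outside its range is refused whole. The fingers move at their own pace and stop on an object; the grip force is fixed at half the most. Time passes only in rows, so rows that repeat a pose let the fingers close. It gives the time, the measured TCP pose, the force, the opening and the grip force at its end, in the units of the state.
- ctrl.read_state(): the state, without advancing time (a new reading comes with each control period).
- viewer.get_image(name): name is "scene" or "side" or "wrist"; returns (picture, depth): 400x640x3 uint8, red, green, blue; 400x640 float32, mm along the optical axis (not along the pixel's ray), 0 where there is no reading.
- viewer.camera_model(name): a dict with "fx", "fy", "cx", "cy" (pixels), "T" (4x4, takes a point from camera to world coordinates). Camera axes: x right, y down, z forward; pixel columns grow to the right and rows downward; lengths in mm; the calibration is good to about 2 mm. A picture is of the moment at which its call begins: read the wrist's pose just before it. camera_model takes no time and is no camera call; for the wrist camera it gives the pose at the moment of the call.
- ctrl.finish_job(): hands the job in; it is judged then, once.
Trained networks look in the newest picture that a camera, given by its name, has taken for a name from the list of things; names that differ only in an ending like _2 or _b are one class to them, and where a whole thing is asked for, a point or a joint stands for the part that bears it (a point fixed in the world has none). Each returns a list of dicts, best first, with "score" (0 to 1); they miss things now and then, are a little off and sometimes report something else, mostly with a low value. They report only what shows in the picture. A call takes as long as a camera call. They do not tell look-alikes from the thing itself.
- silhouettes(camera, target): "pixels" (400x640 bool, what is visible of it) and "xy" ([column, row] in pixels, amid what is visible of it).
The state is a dict: "clock": time; "qpos": joint angles; "qd": joint speeds; "tau": joint torques, N m; "eef_pos": TCP position; "tool_rot": TCP orientation; "force": force on the tool from outside, world axes, zero at the start; "torque": the same for the moment, N m; "width": finger opening in mm; "gripper_force": force on a finger pad.
Only numpy, scipy, OpenCV 4.12 (cv2) and the standard library are available. Lean on these libraries where they do the work, as an engineer would, in place of code of your own. Each camera call takes 0.05 s, during which the arm holds its last target. There are 200 camera calls.

## Working session

There is one attempt and no reset: what is moved stays moved. The work goes in short steps, Python scripts to look and compute and a shell command to move; the robot and the scene stay as the last step left them, time stands still between calls to the robot, and variables do not carry over. Pictures are saved under pics/ and viewed, at most 10 in all, crops included, and the job is handed in when it is done.

```bash
ls; mkdir -p pics
cat > h.py <<'E'
import numpy as np, cv2
from cell import ctrl, viewer, silhouettes
from scipy.spatial.transform import Rotation as R
def snap(c):
    M=viewer.camera_model(c); im,d=viewer.get_image(c); return im,d,M
def cloud(d,M,mask=None):
    m=(d>0) if mask is None else (mask&(d>0))
    v,u=np.nonzero(m); z=d[v,u].astype(float)
    P=np.c_[(u-M['cx'])/M['fx']*z,(v-M['cy'])/M['fy']*z,z]
    T=np.array(M['T']); return P@T[:3,:3].T+T[:3,3],u,v
E
python3 - <<'E'
from h import *
print(ctrl.read_state())
ims=[]
for c in('scene','side'):
    im,d,M=snap(c); print(c,np.round(M['T'],2).tolist(),M['fx'])
    cv2.imwrite(f'pics/{c}0.png',im[...,::-1])
    for t in('scoop_mid','dock','pan','cone_black','cone_red','knob0_center'):
        for s in silhouettes(c,t):
            P,u,v=cloud(d,M,s['pixels'])
            if len(P): print(c,t,round(s['score'],2),np.round(s['xy']),len(P),np.round(np.median(P,0)),np.round(P.min(0)),np.round(P.max(0)),np.median(im[s['pixels']],0))
E
```

```text
pics
{'clock': 0.0, 'qpos': array([-0.06582583,  0.62936432,  0.03841657,  1.51836412, -0.02697845,
        0.99627864, -0.01998032]), 'qd': array([ 2.13189107e-05,  3.87954543e-04, -1.58614916e-03, -4.73167153e-04,
       -1.32578487e-03,  5.11730153e-04, -1.70687234e-03]), 'tau': array([-1.11932164e-03, -5.63405585e+01,  1.22606792e+00, -1.93450052e+01,
        1.09587883e-02,  1.05136272e-02, -8.84369996e-06]), 'eef_pos': array([6.49417582e+02, 5.49115972e-02, 2.49378037e+02]), 'tool_rot': array([-3.13969581e+00,  2.89376312e-05,  1.57087421e+00]), 'force': array([ 0.78737917, -0.1668375 ,  0.11107544]), 'torque': array([ 0.05176826, -0.00530366,  0.030276  ]), 'gripper_force': 0.0, 'width': 85.7309645410245}
scene [[-0.82, 0.44, -0.38, 907.6], [0.58, 0.6, -0.55, 717.04], [-0.01, -0.67, -0.75, 1071.02], [0.0, 0.0, 0.0, 1.0]] 475.6822378401991
scene scoop_mid 0.96 [176. 184.] 1338 [ 696. -381.   38.] [ 625. -488.   -5.] [ 816. -313.  101.] [103.5  72.   24. ]
scene scoop_mid 0.57 [277. 236.] 1275 [558. -17.  55.] [ 485. -149.   -4.] [680.  37. 111.] [35. 60. 66.]
scene dock 0.55 [2
[... 1004 characters left out ...]
870 [171. 331.  38.] [ 99. 247.  -6.] [259. 585.  95.] [131.  77.  88.]
side dock 0.75 [393. 220.] 888 [629. -70.  45.] [ 485. -220.   -4.] [691.  52. 114.] [79. 56. 34.]
side pan 0.61 [363. 253.] 2821 [ 448. -254.   84.] [ 324. -343.   72.] [ 531. -179.  115.] [127. 122. 126.]
side cone_black 0.56 [354. 210.] 69 [529.  -8.  55.] [519. -34.  30.] [562.  25.  62.] [121.  97.  50.]
side cone_black 0.52 [320. 158.] 265 [572. 441.  49.] [550. 427.  -1.] [600. 467. 113.] [22. 21. 22.]
side cone_red 0.73 [440. 319.] 1146 [ 522. -480.   52.] [ 503. -497.   -3.] [ 577. -415.  116.] [111.  22.  19.]
side cone_red 0.68 [320. 158.] 327 [573. 442.  42.] [547. 427.  -6.] [657. 629. 114.] [23.  22.5 23. ]
```

View pics/scene0.png

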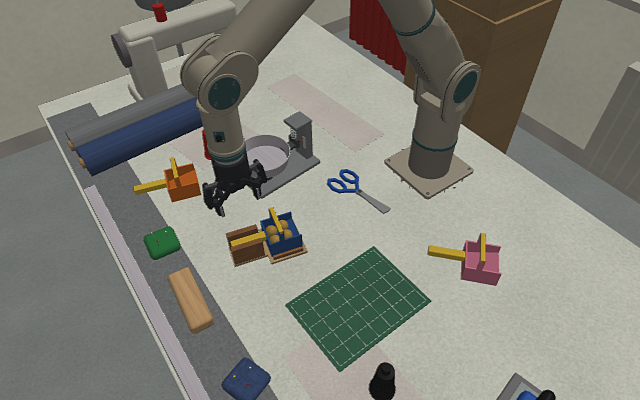

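View pics/side0.png

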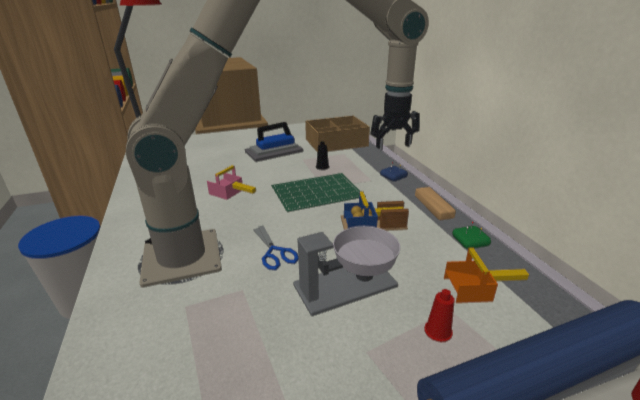

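```bash
cat >> h.py <<'E'
def hsv(im): return cv2.cvtColor(im,cv2.COLOR_RGB2HSV)
def colmask(im,lo,hi): return cv2.inRange(hsv(im),lo,hi)>0
def rect(P): 
    c,s,a=cv2.minAreaRect(P[:,:2].astype(np.float32)); return np.round(c,1),np.round(s,1),round(a,1)
def tcp():
    s=ctrl.read_state(); T=np.eye(4); T[:3,:3]=R.from_euler('xyz',s['tool_rot']).as_matrix(); T[:3,3]=s['eef_pos']; return T
E
python3 - <<'E'
from h import *
for c in('scene','side'):
    im,d,M=snap(c)
    P,u,v=cloud(d,M); h=hsv(im)[v,u]
    g=(h[:,0]>50)&(h[:,0]<90)&(h[:,1]>80)&(abs(P[:,2]-3)<8)&(P[:,1]>50)&(P[:,0]<800)&(P[:,1]<450)
    print(c,'mat',rect(P[g]),np.median(P[g],0).round(1))
    near=(abs(P[:,0]-590)<150)&(abs(P[:,1]+10)<110)&(P[:,2]<150)&(P[:,2]>10)
    y=near&(h[:,0]>20)&(h[:,0]<32)&(h[:,1]>170)
    b=near&(h[:,0]>98)&(h[:,0]<122)&(h[:,1]>110)
    bar=y&(P[:,2]>85); hd=y&(P[:,2]<68)
    for n,m in(('bar',bar),('hd',hd),('blue',b)):
        if m.sum()>5: print(n,m.sum(),rect(P[m]),P[m].mean(0).round(1),P[m].min(0).round(),P[m].max(0).round())
    rim=(abs(P[:,2]-113)<5)&(abs(P[:,0]-430)<130)&(abs(P[:,1]+255)<110)&(P[:,0]>340)
    Q=P[rim]; A=np.c_[2*Q[:,:2],np.ones(len(Q))]
    for k in range(5):
        s=np.linalg.lstsq(A,(Q[:,:2]**2).sum(1),rcond=None)[0]; r=np.sqrt(s[2]+s[0]**2+s[1]**2)
        e=abs(np.linalg.norm(Q[:,:2]-s[:2],axis=1)-r); k=e<max(3,np.percentile(e,85)); Q=Q[k];A=A[k]
    print('pan',s[:2].round(1),r.round(1),len(Q))
    col=(P[:,2]>135)&(P[:,2]<172)&(abs(P[:,0]-320)<80)&(abs(P[:,1]+220)<120); print('col',P[col].mean(0).round(),P[col].min(0).round(),P[col].max(0).round())
W=np.array(viewer.camera_model('wrist')['T']); print('cam in tool',np.round(np.linalg.inv(tcp())@W,2).tolist())
E
```

```text
scene mat (array([489.4, 261.2]), array([301.5, 223.2]), 2.8) [500.6 267.9   3. ]
bar 113 (array([552.5, -19.1]), array([90. , 11.4]), 76.3) [553.5 -15.  103.5] [537. -63.  96.] [566.  25. 108.]
hd 221 (array([600.4, -30.1]), array([ 27.3, 160.3]), 75.7) [628.5 -38.3  59.1] [521. -59.  41.] [679. -18.  66.]
blue 733 (array([542.5, -17.2]), array([97.6, 90.6]), 76.7) [544.1  -3.5  45.2] [490. -71.  11.] [596.  39. 100.]
pan [ 450.3 -256.8] 79.2 146
col [ 316. -264.  161.] [ 280. -307.  135.] [ 350. -237.  170.]
side mat (array([486.6, 255.9]), array([291.4, 213.2]), 2.1) [480.  249.5   0.5]
bar 50 (array([548. , -24.7]), array([84.8,  9.7]), 76.9) [546.7 -27.6 101.7] [536. -66.  97.] [560.  17. 104.]
hd 87 (array([630.9, -34.4]), array([88.8, 34.5]), 1.3) [622.7 -36.6  56. ] [587. -53.  41.] [675. -18.  60.]
blue 452 (array([538.5, -21.4]), array([95.6, 89.1]), 77.1) [534.1 -35.9  49.1] [486. -76.  29.] [591.  34.  93.]
pan [ 448.3 -261.2] 79.4 334
col [ 307. -284.  159.] [ 278. -310.  135.] [ 347. -244.  166.]
cam in tool [[-0.0, -0.95, -0.31, 81.97], [1.0, 0.0, -0.0, 0.41], [0.0, -0.31, 0.95, -123.32], [0.0, 0.0, 0.0, 1.0]]
```

```bash
python3 -m creep '[{"jaw":0.1,"xyz":[-10,-50,40],"angular":[0,0,0.12]},{"jaw":0.1,"xyz":[-21,-100,70],"angular":[0,0,0.236]},{"jaw":0.1,"xyz":[-21,-100,70],"angular":[0,0,0.236]},{"jaw":0.1,"xyz":[-21,-100,70],"angular":[0,0,0.236]}]'
python3 - <<'E'
from h import *
im,d,M=snap('wrist'); T=tcp(); cv2.imwrite('pics/w1.png',im[...,::-1]); print(T.round(3).tolist())
P,u,v=cloud(d,M); h=hsv(im)[v,u]
near=(abs(P[:,0]-590)<150)&(abs(P[:,1]+10)<110)&(P[:,2]<150)&(P[:,2]>10)
y=near&(h[:,0]>20)&(h[:,0]<32)&(h[:,1]>170)
for n,m in(('bar',y&(P[:,2]>88)),('hd',y&(P[:,2]<68))):
  if m.sum()>5: print(n,m.sum(),rect(P[m]),P[m].mean(0).round(1),P[m].min(0).round(),P[m].max(0).round())
E
```

```text
clock: 1.3
eef_pos: [551.3, -20.8, 180.9]
tool_rot: [3.14, -0.001, 1.336]
force: [0.1, -0.3, -0.4]
width: 46.9
gripper_force: 0.0
[[0.233, 0.973, 0.004, 552.278], [0.973, -0.233, 0.0, -20.657], [0.001, 0.004, -1.0, 181.311], [0.0, 0.0, 0.0, 1.0]]
bar 1866 (array([551.2, -20.7]), array([87.9, 11.5]), 76.8) [552.  -16.9 103.6] [536. -64. 101.] [566.  22. 106.]
hd 2842 (array([609.3, -31.5]), array([ 46.4, 136.5]), 79.9) [628.1 -38.7  59. ] [538. -60.  40.] [676.   2.  62.]
```

View pics/w1.png

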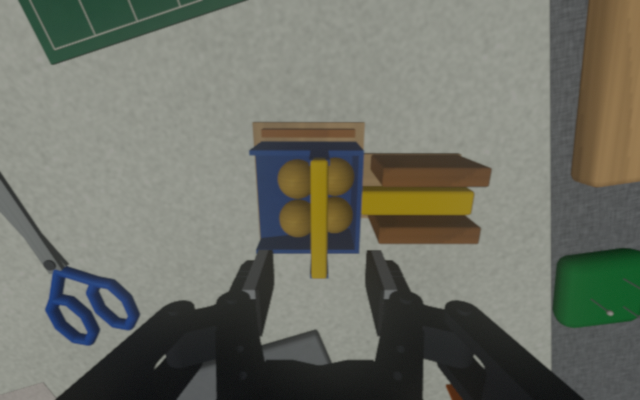

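The wrist view shows the bar at column 319, midway between the fingers, with four knobs in the bowl and the handle to the right between its cheeks. The alignment is good, so I'll descend and grip.

```bash
python3 -m creep '[{"jaw":0.1,"xyz":[0,0,30],"angular":[0,0,0]},{"jaw":0.1,"xyz":[0,0,60],"angular":[0,0,0]},{"jaw":0.1,"xyz":[0,0,80],"angular":[0,0,0]},{"jaw":0.1,"xyz":[0,0,80],"angular":[0,0,0]},{"jaw":-1,"xyz":[0,0,80],"angular":[0,0,0]},{"jaw":-1,"xyz":[0,0,80],"angular":[0,0,0]},{"jaw":-1,"xyz":[0,0,80],"angular":[0,0,0]},{"jaw":-1,"xyz":[0,0,80],"angular":[0,0,0]},{"jaw":-1,"xyz":[0,0,80],"angular":[0,0,0]},{"jaw":-1,"xyz":[0,0,80],"angular":[0,0,0]}]'
```

```text
clock: 2.6
eef_pos: [551.0, -20.8, 101.6]
tool_rot: [3.139, -0.001, 1.335]
force: [-0.5, -0.3, 7.4]
width: 10.6
gripper_force: 59.1
```

```bash
python3 -m creep '[{"jaw":-1,"xyz":[0,0,-5],"angular":[0,0,0]},{"jaw":-1,"xyz":[0,0,-20],"angular":[0,0,0]},{"jaw":-1,"xyz":[0,0,-40],"angular":[0,0,0]},{"jaw":-1,"xyz":[0,0,-60],"angular":[0,0,0]},{"jaw":-1,"xyz":[0,0,-75],"angular":[0,0,0]},{"jaw":-1,"xyz":[0,0,-80],"angular":[0,0,0]},{"jaw":-1,"xyz":[0,0,-80],"angular":[0,0,0]}]'
python3 -m creep '[{"jaw":-1,"xyz":[10,-4,0],"angular":[0,0,0]},{"jaw":-1,"xyz":[30,-11,0],"angular":[0,0,0]},{"jaw":-1,"xyz":[55,-20,0],"angular":[0,0,0]},{"jaw":-1,"xyz":[82,-30,0],"angular":[0,0,0]},{"jaw":-1,"xyz":[110,-41,0],"angular":[0,0,0]},{"jaw":-1,"xyz":[138,-51,0],"angular":[0,0,0]},{"jaw":-1,"xyz":[166,-62,0],"angular":[0,0,0]},{"jaw":-1,"xyz":[194,-72,0],"angular":[0,0,0]},{"jaw":-1,"xyz":[217,-81,0],"angular":[0,0,0]},{"jaw":-1,"xyz":[232,-86,0],"angular":[0,0,0]},{"jaw":-1,"xyz":[239,-89,0],"angular":[0,0,0]},{"jaw":-1,"xyz":[239,-89,0],"angular":[0,0,0]}]'
python3 - <<'E'
from h import *
im,d,M=snap('wrist'); T=tcp(); cv2.imwrite('pics/w2.png',im[...,::-1])
P,u,v=cloud(d,M); h=hsv(im)[v,u]
L=(P-T[:3,3])@T[:3,:3]
b=(h[:,0]>98)&(h[:,0]<122)&(h[:,1]>110)&(abs(L)<130).all(1)
print('blue tool frame',L[b].min(0).round(),L[b].max(0).round(), 'world z',np.percentile(P[b,2],[1,50,99]).round(1))
y=(h[:,0]>20)&(h[:,0]<32)&(h[:,1]>170)&(L[:,1]>40)&(L[:,1]<140)&(abs(L[:,0])<20)
if y.sum()>9: print('handle slope (z vs y)',np.polyfit(L[y,1],L[y,2],1),y.sum())
E
```

```text
clock: 3.48
eef_pos: [549.9, -20.9, 180.4]
tool_rot: [3.142, -0.0, 1.335]
force: [-0.1, 0.3, -3.8]
width: 10.6
gripper_force: 58.6
clock: 4.97
eef_pos: [519.2, 232.1, 180.1]
tool_rot: [-3.141, 0.001, 1.335]
force: [-0.8, -0.4, -4.6]
width: 11.0
gripper_force: 58.6
blue tool frame [-42. -56. -25.] [45. 35. 90.] world z [ 92.3 117.1 151.6]
handle slope (z vs y) [-1.16209852e-02  4.39286241e+01] 4583
```

View pics/w2.png

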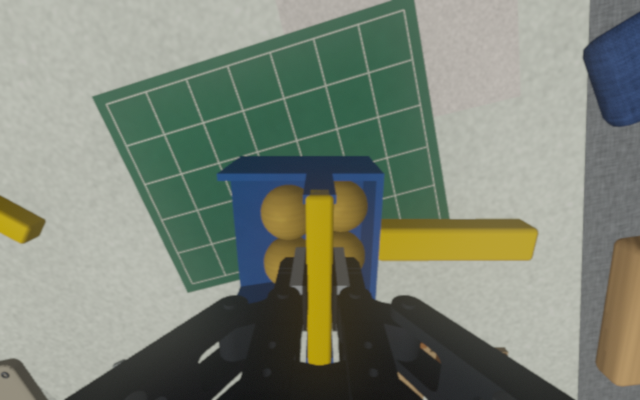

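Four knobs are in the bowl, the scoop hangs level over the mat, and the handle points right at (460,240). Now I'll lower it.

```bash
python3 -m creep '[{"jaw":-1,"xyz":[0,0,10],"angular":[0,0,0]},{"jaw":-1,"xyz":[0,0,30],"angular":[0,0,0]},{"jaw":-1,"xyz":[0,0,50],"angular":[0,0,0]},{"jaw":-1,"xyz":[0,0,65],"angular":[0,0,0]},{"jaw":-1,"xyz":[0,0,74],"angular":[0,0,0]},{"jaw":-1,"xyz":[0,0,78],"angular":[0,0,0]},{"jaw":-1,"xyz":[0,0,81],"angular":[0,0,0]},{"jaw":-1,"xyz":[0,0,83],"angular":[0,0,0]},{"jaw":-1,"xyz":[0,0,83],"angular":[0,0,0]}]'
```

```text
clock: 6.15
eef_pos: [519.4, 232.3, 97.5]
tool_rot: [3.141, -0.0, 1.335]
force: [-0.2, -0.8, -3.2]
width: 10.6
gripper_force: 58.6
```

```bash
python3 -m creep '[{"jaw":-1,"xyz":[0,0,1],"angular":[0,0,0]},{"jaw":-1,"xyz":[0,0,2],"angular":[0,0,0]},{"jaw":-1,"xyz":[0,0,2],"angular":[0,0,0]}]'
```

```text
clock: 6.52
eef_pos: [519.3, 232.5, 96.6]
tool_rot: [3.142, -0.001, 1.335]
force: [-3.3, -0.1, 6.3]
width: 10.6
gripper_force: 60.0
```

```bash
python3 -m creep '[{"jaw":0.1,"xyz":[0,0,0],"angular":[0,0,0]},{"jaw":0.1,"xyz":[0,0,0],"angular":[0,0,0]},{"jaw":0.1,"xyz":[0,0,0],"angular":[0,0,0]},{"jaw":0.1,"xyz":[0,0,0],"angular":[0,0,0]},{"jaw":0.1,"xyz":[0,0,0],"angular":[0,0,0]},{"jaw":0.1,"xyz":[0,0,-15],"angular":[0,0,0]},{"jaw":0.1,"xyz":[0,0,-50],"angular":[0,0,0]},{"jaw":0.1,"xyz":[0,0,-100],"angular":[0,0,0]},{"jaw":0.1,"xyz":[0,0,-100],"angular":[0,0,0]}]'
python3 - <<'E'
from h import *
im,d,M=snap('wrist'); T=tcp(); print(ctrl.read_state()['qpos'].round(2))
P,u,v=cloud(d,M); h=hsv(im)[v,u]
L=(P-T[:3,3])@T[:3,:3]
y=(h[:,0]>20)&(h[:,0]<32)&(h[:,1]>170)&(abs(P[:,0]-580)<140)&(abs(P[:,1]-220)<80)
for n,m in(('bar',y&(P[:,2]>84)),('hdtop',y&(P[:,2]<60)&(P[:,2]>49)&(L[:,1]>42))):
  print(n,m.sum(),rect(P[m]),P[m].mean(0).round(1),P[m].min(0).round(),P[m].max(0).round())
E
```

```text
clock: 7.65
eef_pos: [522.1, 233.3, 200.2]
tool_rot: [3.134, -0.006, 1.335]
force: [-0.9, 0.2, -0.5]
width: 47.1
gripper_force: 0.0
[-0.55  0.58  0.12  1.81 -0.1   0.76 -0.61]
bar 1530 (array([519.1, 232.7]), array([88.1, 11.4]), 76.6) [519.9 236.1  98.6] [504. 189.  96.] [534. 276. 101.]
hdtop 1942 (array([602.2, 212. ]), array([21.5, 83.2]), 76.0) [600.3 213.2  54.5] [560. 195.  49.] [644. 232.  57.]
```

```bash
python3 -m creep '[{"jaw":0.3,"xyz":[0,15,0],"angular":[0,0,-0.18]},{"jaw":0.3,"xyz":[0,40,0],"angular":[0,0,-0.36]},{"jaw":0.3,"xyz":[0,67,0],"angular":[0,0,-0.54]},{"jaw":0.3,"xyz":[0,67,0],"angular":[0,0,-0.72]},{"jaw":0.3,"xyz":[0,67,0],"angular":[0,0,-0.9]},{"jaw":0.3,"xyz":[0,67,0],"angular":[0,0,-1.08]},{"jaw":0.3,"xyz":[0,67,0],"angular":[0,0,-1.26]},{"jaw":0.3,"xyz":[0,67,0],"angular":[0,0,-1.44]},{"jaw":0.3,"xyz":[0,67,0],"angular":[0,0,-1.57]},{"jaw":0.3,"xyz":[0,67,0],"angular":[0,0,-1.57]},{"jaw":0.3,"xyz":[0,67,0],"angular":[0,0,-1.57]},{"jaw":0.3,"xyz":[0,67,0],"angular":[0,0,-1.57]}]'
python3 - <<'E'
from h import *
im,d,M=snap('wrist'); T=tcp(); s=ctrl.read_state(); print(s['qpos'].round(2),s['eef_pos'],s['tool_rot'])
P,u,v=cloud(d,M); h=hsv(im)[v,u]
L=(P-T[:3,3])@T[:3,:3]
y=(h[:,0]>20)&(h[:,0]<32)&(h[:,1]>170)&(abs(P[:,0]-580)<140)&(abs(P[:,1]-220)<80)
for n,m in(('bar',y&(P[:,2]>84)),('hdtop',y&(P[:,2]<60)&(P[:,2]>49))):
  if m.sum()>9: print(n,m.sum(),rect(P[m]),L[m].mean(0).round(1),L[m].min(0).round(),L[m].max(0).round())
E
```

```text
clock: 9.2
eef_pos: [584.3, 216.6, 195.1]
tool_rot: [-3.141, -0.0, 2.904]
force: [0.0, 0.2, 0.1]
width: 55.5
gripper_force: 0.0
[-0.2   0.67 -0.32  1.65  0.26  0.87  0.7 ] [584.40600643 216.64699366 195.24135065] [-3.14139719e+00 -2.43774228e-05  2.90413394e+00]
bar 2196 (array([518.7, 231.9]), array([88.7, 11.5]), 76.4) [67.5 -0.6 96.7] [ 62. -45.  95.] [ 73.  44. 100.]
hdtop 2115 (array([578.2, 218.4]), array([ 45.9, 132.7]), 77.7) [ -9.9  -0.7 140.8] [-60. -24. 138.] [ 72.  22. 146.]
```

```bash
python3 -m creep '[{"jaw":0.3,"xyz":[0,-0.5,40],"angular":[0,0,0]},{"jaw":0.3,"xyz":[0,-0.5,90],"angular":[0,0,0]},{"jaw":0.3,"xyz":[0,-0.5,130],"angular":[0,0,0]},{"jaw":0.3,"xyz":[0,-0.5,150],"angular":[0,0,0]},{"jaw":0.3,"xyz":[0,-0.5,150],"angular":[0,0,0]},{"jaw":-1,"xyz":[0,-0.5,150],"angular":[0,0,0]},{"jaw":-1,"xyz":[0,-0.5,150],"angular":[0,0,0]},{"jaw":-1,"xyz":[0,-0.5,150],"angular":[0,0,0]},{"jaw":-1,"xyz":[0,-0.5,150],"angular":[0,0,0]},{"jaw":-1,"xyz":[0,-0.5,150],"angular":[0,0,0]}]'
python3 -m creep '[{"jaw":-1,"xyz":[0,0,-4],"angular":[0,0,0]},{"jaw":-1,"xyz":[0,0,-12],"angular":[0,0,0]},{"jaw":-1,"xyz":[0,0,-25],"angular":[0,0,0]},{"jaw":-1,"xyz":[0,0,-40],"angular":[0,0,0]},{"jaw":-1,"xyz":[0,0,-50],"angular":[0,0,0]},{"jaw":-1,"xyz":[0,0,-50],"angular":[0,0,0]},{"jaw":-1,"xyz":[0,0,-50],"angular":[0,0,0]}]'
cat > chk.py <<'E'
from h import *
im,d,M=snap('wrist'); T=tcp(); s=ctrl.read_state(); print(s['qpos'].round(2),s['eef_pos'].round(1),s['tool_rot'].round(3))
P,u,v=cloud(d,M); h=hsv(im)[v,u]
L=(P-T[:3,3])@T[:3,:3]
y=(h[:,0]>20)&(h[:,0]<32)&(h[:,1]>170)
m=y&(L[:,0]>50)&(L[:,0]<85)&(abs(L[:,1])<60)&(L[:,2]>-80)&(L[:,2]<-25)
print('bar in tool',m.sum(),np.median(L[m],0).round(1))
m=y&(L[:,0]>15)&(L[:,0]<34)&(abs(L[:,1])<8)&(L[:,2]>-25)&(L[:,2]<25)
print('handle',m.sum(), np.polyfit(L[m,0],L[m,2],1) if m.sum()>20 else '')
k=(h[:,0]>10)&(h[:,0]<24)&(L[:,0]>33)&(L[:,0]<125)&(abs(L[:,1])<45)&(L[:,2]<60)&(L[:,2]>-40)&(h[:,1]>90)
print('knob px',k.sum())
E
python3 chk.py
```

```text
clock: 10.5
eef_pos: [585.6, 216.3, 47.2]
tool_rot: [3.14, 0.003, 2.904]
force: [-0.1, -0.4, 6.2]
width: 20.9
gripper_force: 61.3
clock: 11.38
eef_pos: [584.2, 215.9, 95.1]
tool_rot: [-3.141, -0.0, 2.905]
force: [0.1, 0.0, -3.1]
width: 21.1
gripper_force: 60.1
[-0.23  0.8  -0.28  1.71  0.32  0.68  0.65] [584.  215.8  94.9] [-3.141e+00 -1.000e-03  2.905e+00]
bar in tool 18910 [ 69.3   1.  -51.2]
handle 1418 [ 6.11141307e-03 -7.60711757e+00]
knob px 14543
```

```bash
python3 -m creep '[{"jaw":-1,"xyz":[0,0,-10],"angular":[0,0,0]},{"jaw":-1,"xyz":[0,0,-30],"angular":[0,0,0]},{"jaw":-1,"xyz":[-1,-5,-55],"angular":[0,0,0]},{"jaw":-1,"xyz":[-4,-15,-80],"angular":[0,0,0]},{"jaw":-1,"xyz":[-8,-29,-98],"angular":[0,0,0]},{"jaw":-1,"xyz":[-13,-48,-105],"angular":[0,0,0]},{"jaw":-1,"xyz":[-19,-73,-105],"angular":[0,0,0]},{"jaw":-1,"xyz":[-27,-102,-105],"angular":[0,0,0]},{"jaw":-1,"xyz":[-35,-131,-105],"angular":[0,0,0]},{"jaw":-1,"xyz":[-42,-160,-105],"angular":[0,0,0]},{"jaw":-1,"xyz":[-50,-189,-105],"angular":[0,0,0]},{"jaw":-1,"xyz":[-58,-218,-105],"angular":[0,0,0]}]'
python3 -m creep '[{"jaw":-1,"xyz":[-8,-29,0],"angular":[0,0,0]},{"jaw":-1,"xyz":[-15,-58,0],"angular":[0,0,0.02]},{"jaw":-1,"xyz":[-23,-87,0],"angular":[0,0,0.04]},{"jaw":-1,"xyz":[-31,-116,0],"angular":[0,0,0.07]},{"jaw":-1,"xyz":[-38,-145,0],"angular":[0,0,0.1]},{"jaw":-1,"xyz":[-46,-174,0],"angular":[0,0,0.13]},{"jaw":-1,"xyz":[-54,-203,0],"angular":[0,0,0.15]},{"jaw":-1,"xyz":[-61,-232,0],"angular":[0,0,0.17]},{"jaw":-1,"xyz":[-68,-258,0],"angular":[0,0,0.19]},{"jaw":-1,"xyz":[-74,-280,0],"angular":[0,0,0.2]},{"jaw":-1,"xyz":[-79,-297,0],"angular":[0,0,0.2]},{"jaw":-1,"xyz":[-81,-307,0],"angular":[0,0,0.2]}]'
python3 - <<'E'
exec(open('chk.py').read())
cv2.imwrite('pics/w3.png',im[...,::-1])
Q=P[(P[:,2]>108)&(P[:,2]<119)&(np.linalg.norm(P[:,:2]-[449.5,-259],axis=1)<100)&(h[:,1]<60)]
for i in range(6):
    A=np.c_[2*Q[:,:2],np.ones(len(Q))]; q=np.linalg.lstsq(A,(Q[:,:2]**2).sum(1),rcond=None)[0]; r=np.sqrt(q[2]+q[0]**2+q[1]**2)
    e=abs(np.linalg.norm(Q[:,:2]-q[:2],axis=1)-r); Q=Q[e<max(2,np.percentile(e,85))]
print('pan',q[:2].round(1),r.round(1),len(Q))
lip=T@[123,0,13.8,1]; print('lip',lip.round(1))
E
```

```text
clock: 12.92
eef_pos: [588.8, -11.9, 199.6]
tool_rot: [-3.141, -0.001, 2.904]
force: [0.3, 0.2, -2.9]
width: 20.9
gripper_force: 59.9
clock: 14.42
eef_pos: [596.3, -327.9, 200.1]
tool_rot: [3.141, -0.0, 2.704]
force: [0.0, -1.0, -3.6]
width: 21.1
gripper_force: 60.0
[ 0.63  0.74 -0.3   1.47  0.24  0.97  1.4 ] [ 596.  -329.2  200.1] [-3.141  0.     2.703]
bar in tool 18820 [ 69.8   1.3 -51. ]
handle 1445 [ 6.19032715e-03 -7.29309339e+00]
knob px 14482Traceback (most recent call last):
  File "<stdin>", line 6, in <module>
    return _quantile_unchecked(
        a, q, axis, out, overwrite_input, method, keepdims, weights)
    return _ureduce(a,
                    func=_quantile_ureduce_func,
    ...<5 lines>...
                    overwrite_input=overwrite_input,
                    method=method)
    r = func(a, **kwargs)
    result = _quantile(arr,
                       quantiles=q,
    ...<2 lines>...
                       out=out,
                       weights=wgt)
    slices_having_nans = np.isnan(arr[-1, ...])
                                  ~~~^^^^^^^^^
IndexError: index -1 is out of bounds for axis 0 with size 0
```

View pics/w3.png

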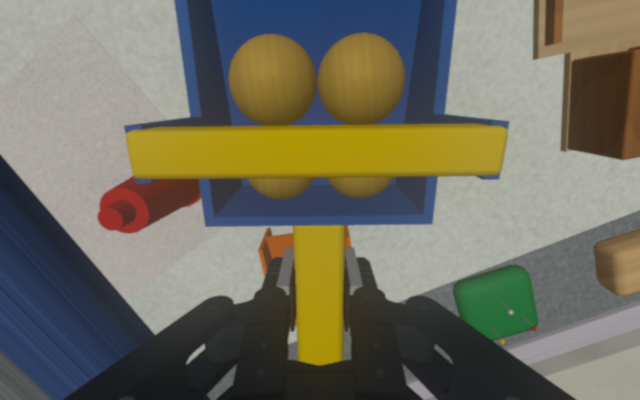

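```bash
python3 -m creep '[{"jaw":-1,"xyz":[0.9,0,3.6],"angular":[0,-0.052,0]},{"jaw":-1,"xyz":[2.6,0,7],"angular":[0,-0.122,0]},{"jaw":-1,"xyz":[4.3,0,9],"angular":[0,-0.175,0]},{"jaw":-1,"xyz":[6.3,0,3.8],"angular":[0,-0.227,0]},{"jaw":-1,"xyz":[7.8,0,-0.4],"angular":[0,-0.262,0]},{"jaw":-1,"xyz":[9,0,-3.3],"angular":[0,-0.288,0]},{"jaw":-1,"xyz":[10.3,0,-6.3],"angular":[0,-0.314,0]},{"jaw":-1,"xyz":[11.7,0,-9.3],"angular":[0,-0.34,0]},{"jaw":-1,"xyz":[13.1,0,-12.2],"angular":[0,-0.367,0]},{"jaw":-1,"xyz":[14.2,0,-14.1],"angular":[0,-0.384,0]},{"jaw":-1,"xyz":[14.2,0,-14.1],"angular":[0,-0.384,0]},{"jaw":-1,"xyz":[14.2,0,-14.1],"angular":[0,-0.384,0]}]'
python3 - <<'E'
exec(open('chk.py').read())
print('lip',(T@[123,0,13.8,1]).round(1))
a=cv2.resize(im,(400,250))
b=cv2.resize(snap('scene')[0][90:250,150:400],(400,256)); c=cv2.resize(snap('side')[0][130:330,240:560],(400,250))
cv2.imwrite('pics/p1.png',np.vstack([np.hstack([a,c]),np.hstack([b,b*0])])[...,::-1])
E
```

```text
clock: 15.98
eef_pos: [584.0, -320.7, 214.8]
tool_rot: [3.141, 0.385, 2.705]
force: [0.6, -0.8, -1.1]
width: 21.0
gripper_force: 60.3
[ 0.62  0.56 -0.23  1.88  0.35  0.35  1.28] [ 584.  -320.9  214.7] [3.141 0.385 2.705]
bar in tool 18679 [ 69.5   0.2 -51.4]
handle 1429 [ 1.83605365e-03 -7.52099126e+00]
knob px 15
lip [ 485.3 -274.9  155.8    1. ]
```

View pics/p1.png

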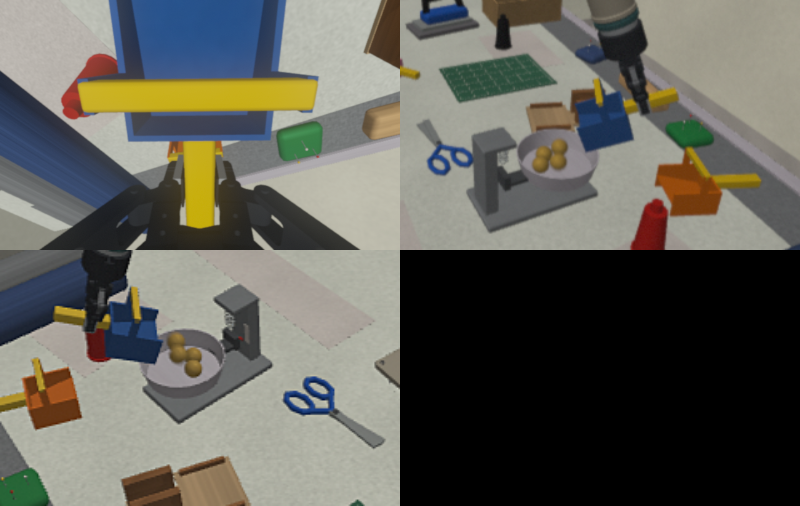

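All four knobs are in the pan: side view around (550,155), scene view around (185,353). The scoop is empty, so I'll rise, level it and return to the mat.

```bash
python3 -m creep '[{"jaw":-1,"xyz":[-4,0,-9],"angular":[0,0.05,0]},{"jaw":-1,"xyz":[-10,0,-22],"angular":[0,0.13,0]},{"jaw":-1,"xyz":[-14,0,-33],"angular":[0,0.22,0]},{"jaw":-1,"xyz":[-15,0,-37],"angular":[0,0.31,0]},{"jaw":-1,"xyz":[-15,0,-37],"angular":[0,0.384,0]},{"jaw":-1,"xyz":[-15,0,-37],"angular":[0,0.384,0]},{"jaw":-1,"xyz":[-15,0,-37],"angular":[0,0.384,0]}]'
python3 - <<'E'
from h import *
T=tcp(); print(ctrl.read_state()['tool_rot'])
print('shift to mat', (T[:3,:3].T@(np.array([584.5,216.5,T[2,3]])-T[:3,3])).round(1))
for c in('side','scene'):
    im,d,M=snap(c); P,u,v=cloud(d,M); h=hsv(im)[v,u]
    n=np.linalg.norm(P[:,:2]-[449.5,-259],axis=1)
    k=(n<75)&(h[:,0]>10)&(h[:,0]<28)&(h[:,1]>90)&(P[:,2]<150)&(P[:,2]>40)
    rim=(n>76)&(n<86)&(P[:,2]>60)&(P[:,2]<130)&(h[:,1]<60)
    print(c,'knob',k.sum(),P[k].min(0).round(),P[k].max(0).round(),'rim z',np.percentile(P[rim,2],[50,90,97]).round(1))
E
```

```text
clock: 17.0
eef_pos: [583.2, -320.7, 254.0]
tool_rot: [3.142, 0.0, 2.705]
force: [-1.2, -0.4, -2.0]
width: 21.3
gripper_force: 60.2
[3.14152065e+00 3.02567596e-04 2.70486247e+00]
shift to mat [226.1 487.4  -0. ]
side knob 440 [ 378. -286.   50.] [ 507. -194.   83.] rim z [77.4 83.4 84.4]
scene knob 304 [ 378. -278.   52.] [ 512. -200.   87.] rim z [78.  84.9 86.8]
```

```bash
python3 -m creep '[{"jaw":-1,"xyz":[8,18,0],"angular":[0,0,0]},{"jaw":-1,"xyz":[25,55,0],"angular":[0,0,-0.02]},{"jaw":-1,"xyz":[46,100,0],"angular":[0,0,-0.04]},{"jaw":-1,"xyz":[67,145,0],"angular":[0,0,-0.06]},{"jaw":-1,"xyz":[88,190,0],"angular":[0,0,-0.08]},{"jaw":-1,"xyz":[109,236,0],"angular":[0,0,-0.1]},{"jaw":-1,"xyz":[130,281,0],"angular":[0,0,-0.12]},{"jaw":-1,"xyz":[151,326,0],"angular":[0,0,-0.14]},{"jaw":-1,"xyz":[173,372,0],"angular":[0,0,-0.16]},{"jaw":-1,"xyz":[194,418,0],"angular":[0,0,-0.18]},{"jaw":-1,"xyz":[213,458,0],"angular":[0,0,-0.2]},{"jaw":-1,"xyz":[226,487,0],"angular":[0,0,-0.2]}]'
python3 -m creep '[{"jaw":-1,"xyz":[0,0,10],"angular":[0,0,0]},{"jaw":-1,"xyz":[0,0,40],"angular":[0,0,0]},{"jaw":-1,"xyz":[0,0,80],"angular":[0,0,0]},{"jaw":-1,"xyz":[0,0,120],"angular":[0,0,0]},{"jaw":-1,"xyz":[0,0,155],"angular":[0,0,0]},{"jaw":-1,"xyz":[0,0,180],"angular":[0,0,0]},{"jaw":-1,"xyz":[0,0,195],"angular":[0,0,0]},{"jaw":-1,"xyz":[0,0,200],"angular":[0,0,0]},{"jaw":-1,"xyz":[0,0,203],"angular":[0,0,0]},{"jaw":-1,"xyz":[0,0,203],"angular":[0,0,0]}]'; python3 chk.py
```

```text
clock: 18.6
eef_pos: [582.8, 220.2, 254.8]
tool_rot: [3.14, -0.001, 2.909]
force: [0.5, -0.5, -0.9]
width: 21.4
gripper_force: 60.2
clock: 19.85
eef_pos: [585.2, 216.2, 52.1]
tool_rot: [3.141, 0.001, 2.905]
force: [0.2, 0.9, -1.5]
width: 20.9
gripper_force: 60.3
[-0.22  0.86 -0.29  1.73  0.39  0.61  0.59] [585.2 216.1  52.1] [3.141e+00 1.000e-03 2.905e+00]
bar in tool 18824 [ 69.3   0.8 -51.2]
handle 1397 [-1.18698789e-03 -7.23355682e+00]
knob px 42
```

```bash
python3 -m creep '[{"jaw":-1,"xyz":[0,0,2],"angular":[0,0,0]},{"jaw":-1,"xyz":[0,0,4],"angular":[0,0,0]},{"jaw":-1,"xyz":[0,0,5],"angular":[0,0,0]},{"jaw":-1,"xyz":[0,0,5],"angular":[0,0,0]}]'
```

```text
clock: 20.4
eef_pos: [585.1, 216.0, 47.1]
tool_rot: [3.142, 0.001, 2.905]
force: [-1.0, -1.9, 3.7]
width: 20.9
gripper_force: 61.2
```

```bash
python3 -m creep '[{"jaw":0.3,"xyz":[0,0,0],"angular":[0,0,0]},{"jaw":0.3,"xyz":[0,0,0],"angular":[0,0,0]},{"jaw":0.3,"xyz":[0,0,0],"angular":[0,0,0]},{"jaw":0.3,"xyz":[0,0,0],"angular":[0,0,0]},{"jaw":0.3,"xyz":[0,0,-20],"angular":[0,0,0]},{"jaw":0.3,"xyz":[0,0,-60],"angular":[0,0,0]},{"jaw":0.3,"xyz":[0,0,-110],"angular":[0,0,0]},{"jaw":0.3,"xyz":[0,0,-150],"angular":[0,0,0]},{"jaw":0.3,"xyz":[0,0,-150],"angular":[0,0,0]},{"jaw":0.3,"xyz":[0,0,-150],"angular":[0,0,0]},{"jaw":0.3,"xyz":[0,0,-150],"angular":[0,0,0]}]'
python3 - <<'E'
from h import *
a=cv2.resize(snap('wrist')[0],(400,250)); b=cv2.resize(snap('scene')[0],(400,250)); c=cv2.resize(snap('side')[0][130:330,240:560],(400,250))
im,d,M=snap('wrist');P,u,v=cloud(d,M); h=hsv(im)[v,u]
y=(h[:,0]>20)&(h[:,0]<32)&(h[:,1]>170)
m=y&(P[:,2]>84); print('bar',rect(P[m]),np.median(P[m],0).round(1),P[m].std(0)[2])
m=y&(P[:,2]>50)&(P[:,2]<60)&(P[:,0]>560); print('hd z',np.median(P[m],0).round(1),np.polyfit(P[m,0],P[m,2],1))
cv2.imwrite('pics/e1.png',np.vstack([np.hstack([a,c]),np.hstack([b,b*0])])[...,::-1])
E
```

```text
clock: 21.78
eef_pos: [584.0, 215.5, 195.4]
tool_rot: [-3.14, -0.002, 2.905]
force: [-0.4, 0.2, -1.0]
width: 55.4
gripper_force: 0.0
bar (array([518.1, 232.5]), array([88.7, 11. ]), 77.1) [518.  232.8  98.6] 0.7199957914534708
hd z [596.9 214.   54.6] [-7.11300382e-04  5.49929984e+01]
```

View pics/e1.png

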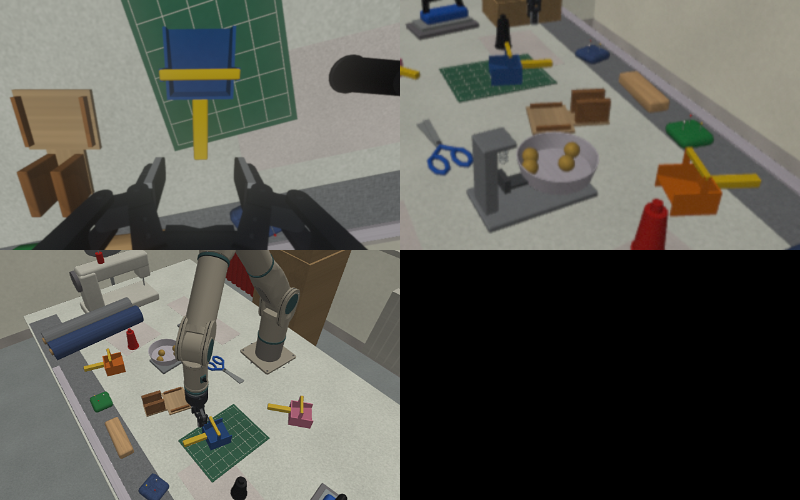

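The scoop stands level on the mat, let go, and the four knobs lie in the lowered pan. Both cones are where they were.

```bash
python3 -c "
from cell import ctrl
print(ctrl.finish_job())"
```

```text
the job is handed in; nothing more can be done
None
```

I handed the job in at about 22 s: all four knobs are in the pan, which is down on its stop, the empty scoop stands upright and released on the mat, and both thread cones are untouched. The hand-in returned no verdict.

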